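# Pack the small bisque cup for firing and close the saggar

## Task

Stand the small handleless cup upright on the floor of the open round clay saggar (the firing box), then put the saggar's own lid on, knob up, so that it sits level and flush on the rim and closes the box all round. Of the two lids on the table it is the larger one.

Things in the scene. Friction and masses are not known exactly. Their poses are not given: they have to be found in the camera images.
- cup_center (a point): Small pale blue-grey bisque cup without a handle: 42 mm outside diameter, straight-sided from 10 mm above its foot, 46 mm high, walls 4 mm, about 70 g, stands upright on the table. The point is on its axis half-way up (23 mm above its underside); z is its axis, up. The other pale vessel, a mug 80 mm wide and 88 mm high with a handle, is not part of the job.
- saggar_floor (a point): Round open-topped box of buff clay, loose but heavy (about 1.3 kg): 160 mm outside diameter, 144 mm inside, 72 mm high, standing on the table. The point is the centre of its inner floor, 8 mm above the table; z is up; the rim is 64 mm above the point.
- lid_knob (a point): Larger of two round buff clay lids, loose, knob up on the table, 450 g (the 104 mm one is not needed). Disc 164 mm wide, 9 mm thick; under it a boss 124 mm wide, 10 mm high, that enters the saggar with 10 mm play; on top a round knob 28 mm wide, 34 mm high. Point: on the axis, half-way up the knob, 17 mm above the disc, 36 mm above the boss's foot; 90 mm above saggar_floor when closed. z: up.

How it is judged:
By the outcome, as a careful person would: the job done as asked, in the order asked, and still so for the second after the job is handed in, with the robot touching nothing.
It also fails if it takes over 64 s, if anything falls off the work surface, if the arm or the gripper's body presses on something with over 40 N, if the wrist force passes 120 N, or if a joint passes its speed limit or range.

## Robot

A 7-joint arm with a two-finger parallel gripper is mounted at the origin on the work surface. World frame = base frame: x ahead of the robot, y to its left, z up, the work surface at z = 0. Lengths are in m, angles in rad, forces in N, time in s.
With the tool pointing down it reaches from about 0.35 to 0.9 m from the base axis. Payload 8.1 kg.
Tool frame: the origin (TCP) lies at the very end of the fingers, on their centre line; the grasp point (between the pads) lies 19 mm behind it; z points along the fingers, y is the line along which they close (so a half turn about z gives the same grasp; the last joint's range is limited). The gripper opens to 92 mm and grips with 3 to 60 N. Pads are 19 mm wide; open, the fingers measure 130 mm over their backs; the gripper's body (75 mm by 190 mm) begins 47 mm behind the grasp point.
Start: joints at [-1.348, 0.434, 0.025, 1.573, -0.012, 1.134, -0.075], TCP at [0.2, 0.592, 0.227] pointing down, gripper open.
Joint ranges: [-2.62, 2.62], [-0.44, 2.09], [-1.27, 1.32], [0.08, 2.57], [-1.32, 4.46], [0.12, 2], [-2.74, 2.74]. Speed limits (rad/s): [2.22, 2.22, 3.01, 3.01, 3.14, 3.14, 3.14].

## Interface

Orientations are given as a rotation vector (axis times angle).
In Python, from bench import telemetry, grab_frame, workorder, recognise gives the robot as it stands.
- The arm moves only by the tool jog_arm, never from a script. Its argument "steps" is a list of rows, each an object with "gripper": the opening, from 0 (shut) to 1 (fully open); "dp": the shift along the world's x, y, z in cm, a list of three; "twist": the turn, a rotation vector about the world's x, y, z in degrees, a list of three. A call has 1 to 8 rows; each row is the pose to reach, as a shift and turn from the pose commanded when the call began; what a row does not reach only later rows make up. A row lasts 1/10 s, in which the tool goes at most 50 mm and 8.59 degrees, less where a joint would pass 70% of its speed; a pose out of reach is approached as far as the arm can. A call with a gripper value outside its range is refused whole. The fingers move at their own pace and stop on an object; the grip force is fixed at half the most. Time passes only in rows, so rows that repeat a pose let the fingers close. It gives the time, the measured TCP pose, the force, the opening and the grip force at its end, in the units of the state.
- telemetry.get_obs(): the state, without advancing time (a new reading comes with each control period).
- grab_frame(name): name is "scene" or "top"; returns a dict with "image" (384x512x3 uint8, blue, green, red), "fx", "fy", "cx", "cy" (pixels), "dist_coeffs" ([k1, k2, p1, p2, k3] as OpenCV has them; the pictures are not rectified), "R" (3x3) and "t" (3): a world point X has camera coordinates R X + t. Camera axes: x right, y down, z forward; pixel columns grow to the right and rows downward; lengths in m; the calibration is good to about 2 mm. A picture is of the moment at which its call begins. There is no depth.
- workorder.finish_job(): hands the job in; it is judged then, once.
Trained networks look in a picture, given as the dict that the camera call returned (one of the last four; its "shot" number tells which), for a name from the list of things; names that differ only in an ending like _2 or _b are one class to them, and where a whole thing is asked for, a point or a joint stands for the part that bears it (a point fixed in the world has none). Each returns a list of dicts, best first, with "score" (0 to 1); they miss things now and then, are a little off and sometimes report something else, mostly with a low value. They report only what shows in the picture. A call takes as long as a camera call.
- recognise(picture, target): "extent" ([left, top, right, bottom] in pixels, round what is visible of it).
The state is a dict: "t": time; "joint_pos": joint angles; "joint_vel": joint speeds; "joint_efforts": joint torques, N m; "tool_pos": TCP position; "ee_rot": TCP orientation; "force": force on the tool from outside, world axes, zero at the start; "wrist_torque": the same for the moment, N m; "opening": finger opening in m; "finger_force": force on a finger pad.
Only numpy, scipy, OpenCV 4.12 (cv2) and the standard library are available. Lean on these libraries where they do the work, as an engineer would, in place of code of your own. Each camera call takes 0.05 s, during which the arm holds its last target. There are 200 camera calls.

## Working session

There is one attempt and no reset: what is moved stays moved. The work goes in short steps, Python scripts to look and compute and a tool call to move; the robot and the scene stay as the last step left them, time stands still between calls to the robot, and variables do not carry over. Pictures are saved under pics/ and viewed, at most 11 in all, crops included, and the job is handed in when it is done.

Besides the shell and the picture viewer there is one more tool, called after "Request:" as name(argument=value, ...), one argument or row to a line, values as JSON. jog_arm: Moves the arm, as the interface text tells. Its arguments: {"type":"object","properties":{"steps":{"type":"array","items":{"type":"object","properties":{"gripper":{"type":"number"},"dp":{"type":"array","items":{"type":"number"}},"twist":{"type":"array","items":{"type":"number"}}}}}},"required":["steps"]}

```bash
mkdir -p pics; cat > h.py <<'E'
import numpy as np, cv2
from bench import telemetry, grab_frame, workorder, recognise
def K(f): return np.array([[f['fx'],0,f['cx']],[0,f['fy'],f['cy']],[0,0,1.]])
def ray(f,u,v):
    p=cv2.undistortPoints(np.array([[[u,v]]],float),K(f),np.array(f['dist_coeffs'],float))[0,0]
    R=np.array(f['R']);t=np.array(f['t']); return -R.T@t, R.T@np.array([p[0],p[1],1])
def atz(f,u,v,z):
    o,d=ray(f,u,v); return o+d*(z-o[2])/d[2]
def proj(f,X):
    R=np.array(f['R']);r=cv2.Rodrigues(R)[0]
    return cv2.projectPoints(np.array(X,float).reshape(-1,3),r,np.array(f['t'],float),K(f),np.array(f['dist_coeffs'],float))[0][:,0]
E
python3 - <<'E'
from h import *
o=telemetry.get_obs(); print({k:np.round(v,3) for k,v in o.items()})
for n in ['top','scene']:
    f=grab_frame(n); cv2.imwrite(f'pics/{n}0.png',f['image'])
    print(n,'cam',np.round(ray(f,256,192)[0],3),np.round(ray(f,256,192)[1],2),f['fx'])
    for t,z in [('cup_center',.046),('saggar_floor',.072),('lid_knob',.036)]:
        for r in recognise(f,t)[:3]:
            e=r['extent'];print(t,round(r['score'],2),np.round(e,1),np.round(atz(f,(e[0]+e[2])/2,(e[1]+e[3])/2,z),3))
E
```

```text
{'t': np.float64(0.0), 'joint_pos': array([-1.348,  0.435,  0.025,  1.574, -0.012,  1.134, -0.075]), 'joint_vel': array([ 0.001,  0.001, -0.   ,  0.001, -0.001,  0.001,  0.   ]), 'joint_efforts': array([-1.0000e-03, -6.6785e+01,  9.8400e-01, -3.1445e+01, -6.1000e-02,
        4.3000e-02,  0.0000e+00]), 'tool_pos': array([0.2  , 0.592, 0.226]), 'ee_rot': array([-5.1e-01, -3.1e+00,  2.0e-03]), 'force': array([ 0.268, -0.52 , -0.39 ]), 'wrist_torque': array([ 0.033,  0.025, -0.001]), 'finger_force': np.float64(0.0), 'opening': np.float64(0.092)}
top cam [0.41  0.044 1.114] [ 0.15 -0.02 -0.99] 424.69996608588644
cup_center 0.64 [299.6 146.8 315.7 163.3] [ 0.672 -0.113  0.046]
saggar_floor 0.85 [243.7 198.6 310.5 260.7] [ 0.479 -0.028  0.072]
lid_knob 0.92 [132.9 196.8 196.6 257.6] [0.491 0.254 0.036]
lid_knob 0.17 [243.1 199.7 310.7 262.7] [ 0.477 -0.03   0.036]
scene cam [ 1.109 -0.298  0.618] [-0.62  0.4  -0.68] 357.7779602173974
cup_center 0.93 [209.9 239.7 235.4 269.3] [ 0.7   -0.121  0.046]
saggar_floor 0.9 [172.6 150.  244.1 212.9] [ 0.516 -0.051  0.072]
lid_knob 0.71 [274.  134.7 333.9 169.2] [0.521 0.236 0.036]
```

View pics/top0.png

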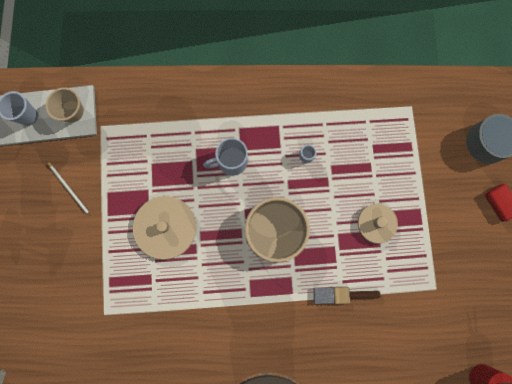

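View pics/scene0.png

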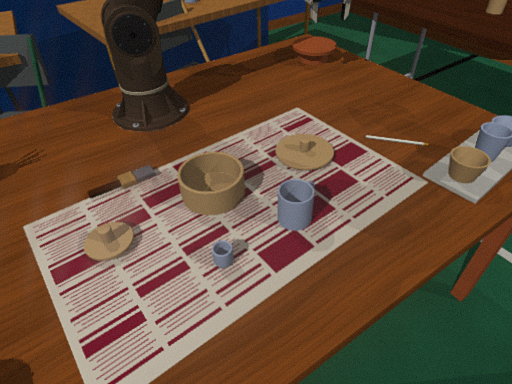

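The top view shows the cup at (307,153), saggar at (277,230), big lid at (164,228) with its knob at (162,227), mug at (232,157) and small lid at (378,223). The scene view agrees: cup (222,254), saggar (211,183), lid (305,152). Next I fit the positions using both views.

```bash
cat >> h.py <<'E'
from scipy.optimize import least_squares
A=np.linspace(0,2*np.pi,72)
M={'cup_center':[(.021,.010),(.021,.046),(.017,0)],'saggar_floor':[(.08,0),(.08,.072)],'lid_knob':[(.082,.010),(.082,.019),(.014,.053)]}
def model(n,x,y,dz=0): return np.vstack([np.c_[x+r*np.cos(A),y+r*np.sin(A),0*A+z+dz] for r,z in M[n]])
def bb(f,X): p=proj(f,X); return np.r_[p.min(0),p.max(0)]
def fit(n,fs,es,x0,dz=0):
    s=least_squares(lambda q:np.concatenate([bb(f,model(n,*q,dz))-e for f,e in zip(fs,es)]),x0,loss='soft_l1',x_scale=.01,diff_step=1e-4)
    return s.x,np.round(s.fun,1)
E
python3 - <<'E'
from h import *
fs=[grab_frame('top'),grab_frame('scene')]
ims=[cv2.resize(f['image'],None,fx=3,fy=3,interpolation=cv2.INTER_CUBIC) for f in fs]
for n,x0 in [('cup_center',(.67,-.115)),('saggar_floor',(.48,-.03)),('lid_knob',(.49,.25))]:
    es=[recognise(f,n)[0]['extent'] for f in fs]
    x,r=fit(n,fs,es,x0);print(n,np.round(x,4),r,[np.round(fit(n,[f],[e],x0)[0],3) for f,e in zip(fs,es)])
    for f,i in zip(fs,ims):
        for c in np.split(proj(f,model(n,*x)),3 if n!='saggar_floor' else 2):
            cv2.polylines(i,[np.int32(c*3+1)],True,(0,255,0),1)
cv2.imwrite('pics/ov1.png',ims[0][390:810,360:1020]);cv2.imwrite('pics/ov2.png',ims[1][380:830,480:1030])
E
```

```text
cup_center [ 0.6799 -0.1139] [-1.5 -1.  -1.6 -0.1 -0.6 -0.7 -2.4  0.8] [array([ 0.678, -0.118]), array([ 0.681, -0.111])]
saggar_floor [ 0.4805 -0.0266] [ 0.6 -3.9  0.   1.5  3.4  0.5 -0.7 -0.9] [array([ 0.479, -0.026]), array([ 0.48 , -0.031])]
lid_knob [0.4926 0.2592] [ 1.  -0.6 -1.7 -1.1 -0.4 -1.3 -0.7 -1.3] [array([0.49 , 0.258]), array([0.498, 0.256])]
```

View pics/ov1.png

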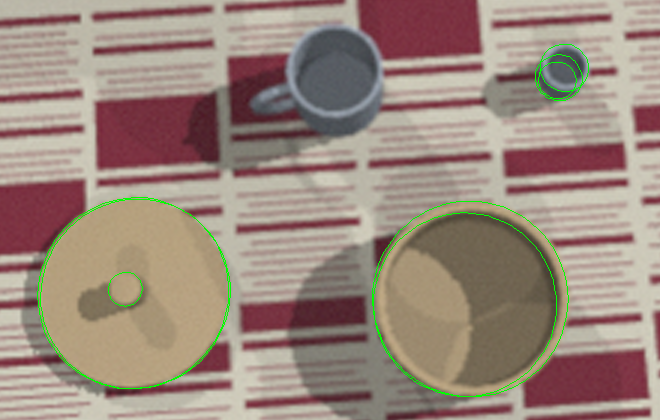

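View pics/ov2.png

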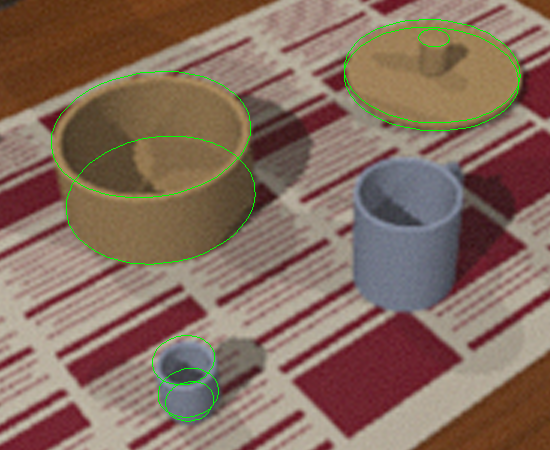

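The overlays agree with the pictures to about 2–3 mm. In the scene view the cup and saggar models sit slightly up and left of the real outlines. I take the cup at (0.679,-0.116), the saggar at (0.480,-0.028) and the lid at (0.492,0.258). Now I move over the cup.

Request:
jog_arm(
  steps=[
    {"dp": [3, -4, 0], "gripper": 1},
    {"dp": [6, -8, 0], "gripper": 1},
    {"dp": [9, -12, 0], "gripper": 1},
    {"dp": [12, -16, 0], "gripper": 1},
    {"dp": [15, -20, 0], "gripper": 1},
    {"dp": [18, -24, 0], "gripper": 1},
    {"dp": [21, -28, 0], "gripper": 1},
    {"dp": [24, -32, 0], "gripper": 1},
  ],
)

```text
invalid input at $.steps[0]: expected keys gripper, dp, twist
```

Request:
jog_arm(
  steps=[
    {"dp": [3, -5, -1], "gripper": 1},
    {"dp": [6, -10, -2], "gripper": 1},
    {"dp": [9, -15, -3], "gripper": 1},
    {"dp": [12, -20, -4], "gripper": 1},
    {"dp": [15, -25, -5], "gripper": 1},
    {"dp": [18, -29, -6], "gripper": 1},
    {"dp": [21, -34, -6], "gripper": 1},
    {"dp": [23.9, -38.8, -6], "gripper": 1},
  ],
)

```text
invalid input at $.steps[0]: expected keys gripper, dp, twist
```

Request:
jog_arm(
  steps=[
    {"dp": [3, -4, 0], "gripper": 1, "twist": [0, 0, 0]},
    {"dp": [6, -8, 0], "gripper": 1, "twist": [0, 0, 0]},
    {"dp": [9, -12, 0], "gripper": 1, "twist": [0, 0, 0]},
    {"dp": [12, -16, 0], "gripper": 1, "twist": [0, 0, 0]},
    {"dp": [15, -20, 0], "gripper": 1, "twist": [0, 0, 0]},
    {"dp": [18, -24, 0], "gripper": 1, "twist": [0, 0, 0]},
    {"dp": [21, -28, 0], "gripper": 1, "twist": [0, 0, 0]},
    {"dp": [24, -32, 0], "gripper": 1, "twist": [0, 0, 0]},
  ],
)

```text
t: 1.6
tool_pos: [0.4411, 0.2704, 0.2271]
ee_rot: [0.509, 3.1, 0.001]
force: [1.1, 0.0, -0.6]
opening: 0.0917
finger_force: 0.0
```

Request:
jog_arm(
  steps=[
    {"dp": [3, -5, 0], "gripper": 1, "twist": [0, 0, 0]},
    {"dp": [6, -10, -1], "gripper": 1, "twist": [0, 0, 0]},
    {"dp": [9, -14, -2], "gripper": 1, "twist": [0, 0, 0]},
    {"dp": [12, -19, -3], "gripper": 1, "twist": [0, 0, 0]},
    {"dp": [15, -24, -4], "gripper": 1, "twist": [0, 0, 0]},
    {"dp": [18, -29, -5], "gripper": 1, "twist": [0, 0, 0]},
    {"dp": [21, -34, -6], "gripper": 1, "twist": [0, 0, 0]},
    {"dp": [23.9, -38.7, -7], "gripper": 1, "twist": [0, 0, 0]},
  ],
)

```text
t: 2.4
tool_pos: [0.6487, -0.0653, 0.1671]
ee_rot: [0.509, 3.1, 0.0]
force: [0.6, -0.6, 0.4]
opening: 0.0917
finger_force: 0.0
```

Request:
jog_arm(
  steps=[
    {"dp": [0, 0, 0], "gripper": 1, "twist": [0, 0, 0]},
    {"dp": [0, 0, 0], "gripper": 1, "twist": [0, 0, 0]},
    {"dp": [0, 0, 0], "gripper": 1, "twist": [0, 0, 0]},
  ],
)

```text
t: 2.7
tool_pos: [0.6477, -0.0623, 0.1673]
ee_rot: [-0.508, -3.1, -0.001]
force: [-0.2, 0.5, 0.2]
opening: 0.0918
finger_force: 0.0
```

```bash
python3 - <<'E'
from h import *
o=telemetry.get_obs(); print(o['t'],o['tool_pos'],o['ee_rot'],np.round(o['joint_pos'],2))
f=grab_frame('scene');i=f['image'].copy()
p=proj(f,o['tool_pos'])[0];print(p)
for c in (model('cup_center',.679,-.116)[72:144],): cv2.polylines(i,[np.int32(proj(f,c)*1)],True,(0,255,0),1)
cv2.circle(i,tuple(int(a) for a in p),2,(0,0,255),-1)
cv2.imwrite('pics/s2.png',cv2.resize(i[130:300,120:360],None,fx=3,fy=3,interpolation=cv2.INTER_CUBIC))
E
```

```text
2.7 [ 0.64765314 -0.0622943   0.16726743] [-5.07738559e-01 -3.09983428e+00 -1.44044174e-03] [-0.17  0.53  0.28  1.59 -0.17  1.04  1.41]
[230.03786589 182.94031979]
```

View pics/s2.png

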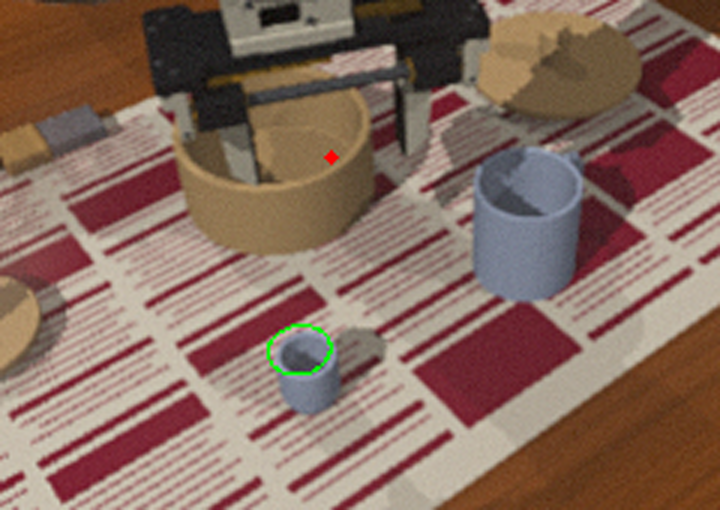

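The fingers straddle (331,158) in the crop and the cup rim is at (308,353). The model rim sits about 2 px up-left of it, so I use cup (0.682,-0.116). The arm stopped short because of the joint speed cap, so I finish the shift, then descend.

Request:
jog_arm(
  steps=[
    {"dp": [1.7, -2.7, 0], "gripper": 1, "twist": [0, 0, 0]},
    {"dp": [3.4, -5.4, 0], "gripper": 1, "twist": [0, 0, 0]},
    {"dp": [3.4, -5.4, -2], "gripper": 1, "twist": [0, 0, 0]},
    {"dp": [3.4, -5.4, -4], "gripper": 1, "twist": [0, 0, 0]},
    {"dp": [3.4, -5.4, -6], "gripper": 1, "twist": [0, 0, 0]},
    {"dp": [3.4, -5.4, -8], "gripper": 1, "twist": [0, 0, 0]},
    {"dp": [3.4, -5.4, -9.5], "gripper": 1, "twist": [0, 0, 0]},
    {"dp": [3.4, -5.4, -9.5], "gripper": 1, "twist": [0, 0, 0]},
  ],
)

```text
t: 3.55
tool_pos: [0.6805, -0.1158, 0.0705]
ee_rot: [-0.506, -3.097, -0.001]
force: [0.1, 1.0, 0.6]
opening: 0.0921
finger_force: 0.0
```

```bash
python3 - <<'E'
from h import *
o=telemetry.get_obs(); print(o['t'],o['tool_pos'])
f=grab_frame('scene');i=f['image'].copy()
X=o['tool_pos'];p=proj(f,[X[0],X[1],.046])[0];print(p)
g=grab_frame('top')['image'][110:190,260:370]
a=cv2.resize(i[190:290,160:290],None,fx=5,fy=5,interpolation=cv2.INTER_CUBIC)
cv2.circle(a,tuple(int((q-s)*5+2) for q,s in zip(p,(160,190))),3,(0,0,255),-1)
cv2.imwrite('pics/s3.png',a)
E
```

```text
3.55 [ 0.68048367 -0.11584088  0.07047812]
[220.19679155 246.8847214 ]
```

View pics/s3.png

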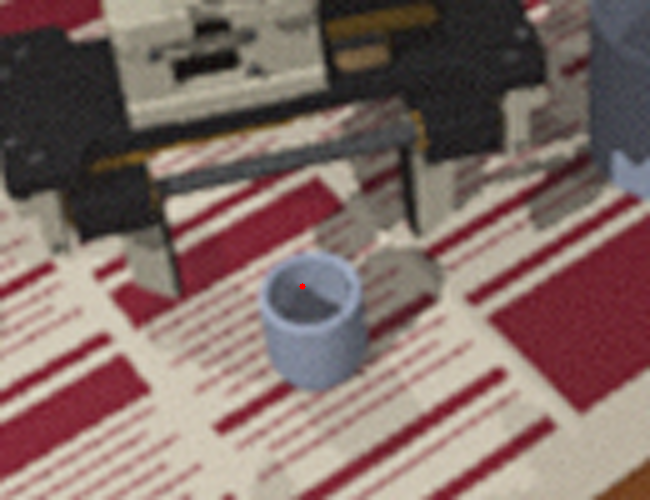

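The cup rim centre (311,288) is about 2 px to the right of the TCP axis, which is around 3 mm. I nudge over, descend and close.

Request:
jog_arm(
  steps=[
    {"dp": [0.3, 0.2, -1.5], "gripper": 1, "twist": [0, 0, 0]},
    {"dp": [0.3, 0.2, -3], "gripper": 1, "twist": [0, 0, 0]},
    {"dp": [0.3, 0.2, -4.5], "gripper": 1, "twist": [0, 0, 0]},
    {"dp": [0.3, 0.2, -5.7], "gripper": 1, "twist": [0, 0, 0]},
    {"dp": [0.3, 0.2, -5.7], "gripper": 1, "twist": [0, 0, 0]},
    {"dp": [0.3, 0.2, -5.7], "gripper": 0.3, "twist": [0, 0, 0]},
    {"dp": [0.3, 0.2, -5.7], "gripper": 0.3, "twist": [0, 0, 0]},
    {"dp": [0.3, 0.2, -5.7], "gripper": 0.3, "twist": [0, 0, 0]},
  ],
)

```text
t: 4.45
tool_pos: [0.6853, -0.1157, 0.0161]
ee_rot: [0.51, 3.099, 0.0]
force: [-0.3, 0.7, 0.6]
opening: 0.0725
finger_force: 0.0
```

Request:
jog_arm(
  steps=[
    {"dp": [0, 0, 0], "gripper": 0.3, "twist": [0, 0, 0]},
    {"dp": [0, 0, 0], "gripper": 0.3, "twist": [0, 0, 0]},
    {"dp": [0, 0, 0], "gripper": 0.3, "twist": [0, 0, 0]},
    {"dp": [0, 0, 0], "gripper": 0.3, "twist": [0, 0, 0]},
    {"dp": [0, 0, 0], "gripper": 0.3, "twist": [0, 0, 0]},
    {"dp": [0, 0, 0], "gripper": 0.3, "twist": [0, 0, 0]},
  ],
)

```text
t: 5.05
tool_pos: [0.6849, -0.1155, 0.0154]
ee_rot: [0.509, 3.1, 0.0]
force: [0.1, 1.4, 1.9]
opening: 0.0406
finger_force: 30.0
```

Gripped: 40.6 mm opening, 30 N. Lift.

Request:
jog_arm(
  steps=[
    {"dp": [0, 0, 2], "gripper": 0.3, "twist": [0, 0, 0]},
    {"dp": [0, 0, 5], "gripper": 0.3, "twist": [0, 0, 0]},
    {"dp": [0, 0, 9], "gripper": 0.3, "twist": [0, 0, 0]},
    {"dp": [0, 0, 12], "gripper": 0.3, "twist": [0, 0, 0]},
    {"dp": [-3, 1.3, 13], "gripper": 0.3, "twist": [0, 0, 0]},
    {"dp": [-6, 2.6, 13], "gripper": 0.3, "twist": [0, 0, 0]},
    {"dp": [-9, 3.9, 13], "gripper": 0.3, "twist": [0, 0, 0]},
    {"dp": [-12, 5.2, 13], "gripper": 0.3, "twist": [0, 0, 0]},
  ],
)

```text
t: 5.85
tool_pos: [0.5635, -0.0632, 0.1453]
ee_rot: [0.51, 3.1, 0.0]
force: [-0.3, 0.2, -0.6]
opening: 0.0405
finger_force: 30.0
```

Request:
jog_arm(
  steps=[
    {"dp": [-3, 1.3, 0], "gripper": 0.3, "twist": [0, 0, 0]},
    {"dp": [-6, 2.6, 0], "gripper": 0.3, "twist": [0, 0, 0]},
    {"dp": [-8.4, 3.5, 0], "gripper": 0.3, "twist": [0, 0, 0]},
    {"dp": [-8.4, 3.5, 0], "gripper": 0.3, "twist": [0, 0, 0]},
    {"dp": [-8.4, 3.5, 0], "gripper": 0.3, "twist": [0, 0, 0]},
    {"dp": [-8.4, 3.5, 0], "gripper": 0.3, "twist": [0, 0, 0]},
  ],
)

```text
t: 6.45
tool_pos: [0.4819, -0.0289, 0.1456]
ee_rot: [0.51, 3.099, 0.0]
force: [0.3, 0.7, -0.7]
opening: 0.0408
finger_force: 30.0
```

```bash
python3 - <<'E'
from h import *
o=telemetry.get_obs(); print(o['t'],o['tool_pos'],o['opening'],o['finger_force'])
f=grab_frame('scene')
es=recognise(f,'saggar_floor')[:1];print(es)
a=cv2.resize(f['image'][60:220,130:290],None,fx=3.5,fy=3.5,interpolation=cv2.INTER_CUBIC)
cv2.imwrite('pics/s4.png',a)
E
```

```text
6.45 [ 0.48189559 -0.02893122  0.14558963] 0.04077561697440734 29.999683890491724
[{'extent': [174.8, 150.0, 243.2, 215.0], 'score': 0.73}]
```

View pics/s4.png

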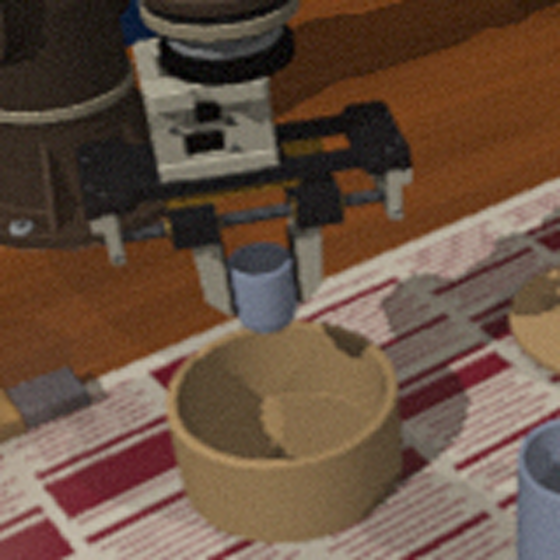

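The cup is held upright at (265,290) above the saggar, whose rim centre is at (283,393). The geometry is consistent, so I lower it in.

Request:
jog_arm(
  steps=[
    {"dp": [0, 0, -3], "gripper": 0.3, "twist": [0, 0, 0]},
    {"dp": [0, 0, -6], "gripper": 0.3, "twist": [0, 0, 0]},
    {"dp": [0, 0, -8.5], "gripper": 0.3, "twist": [0, 0, 0]},
    {"dp": [0, 0, -10], "gripper": 0.3, "twist": [0, 0, 0]},
    {"dp": [0, 0, -11], "gripper": 0.3, "twist": [0, 0, 0]},
    {"dp": [0, 0, -11.7], "gripper": 0.3, "twist": [0, 0, 0]},
    {"dp": [0, 0, -11.9], "gripper": 0.3, "twist": [0, 0, 0]},
    {"dp": [0, 0, -11.9], "gripper": 0.3, "twist": [0, 0, 0]},
  ],
)

```text
t: 7.35
tool_pos: [0.4812, -0.0287, 0.0266]
ee_rot: [0.51, 3.099, 0.0]
force: [-0.9, -0.2, -0.3]
opening: 0.0409
finger_force: 30.0
```

Request:
jog_arm(
  steps=[
    {"dp": [0, 0, -0.1], "gripper": 0.3, "twist": [0, 0, 0]},
    {"dp": [0, 0, -0.2], "gripper": 0.3, "twist": [0, 0, 0]},
    {"dp": [0, 0, -0.3], "gripper": 0.3, "twist": [0, 0, 0]},
    {"dp": [0, 0, -0.3], "gripper": 0.3, "twist": [0, 0, 0]},
  ],
)

```text
t: 7.75
tool_pos: [0.4809, -0.0285, 0.0235]
ee_rot: [0.509, 3.1, 0.0]
force: [-0.4, 0.2, -0.7]
opening: 0.0408
finger_force: 30.0
```

Request:
jog_arm(
  steps=[
    {"dp": [0, 0, -0.1], "gripper": 0.3, "twist": [0, 0, 0]},
    {"dp": [0, 0, -0.1], "gripper": 0.3, "twist": [0, 0, 0]},
    {"dp": [0, 0, -0.1], "gripper": 0.3, "twist": [0, 0, 0]},
  ],
)

```text
t: 8.05
tool_pos: [0.481, -0.0285, 0.0233]
ee_rot: [0.51, 3.099, 0.001]
force: [-4.2, 0.5, 16.0]
opening: 0.0408
finger_force: 30.0
```

Contact with the floor (16 N). Ease off a little, release partway, rise.

Request:
jog_arm(
  steps=[
    {"dp": [0, 0, 0.05], "gripper": 0.3, "twist": [0, 0, 0]},
    {"dp": [0, 0, 0.05], "gripper": 0.62, "twist": [0, 0, 0]},
    {"dp": [0, 0, 0.05], "gripper": 0.62, "twist": [0, 0, 0]},
    {"dp": [0, 0, 0.05], "gripper": 0.62, "twist": [0, 0, 0]},
    {"dp": [0, 0, 0.05], "gripper": 0.62, "twist": [0, 0, 0]},
    {"dp": [0, 0, 0.05], "gripper": 0.62, "twist": [0, 0, 0]},
  ],
)

```text
t: 8.65
tool_pos: [0.4808, -0.0286, 0.0228]
ee_rot: [-0.51, -3.1, 0.0]
force: [0.4, -0.4, 0.3]
opening: 0.0565
finger_force: 0.0
```

Request:
jog_arm(
  steps=[
    {"dp": [0, 0, 1], "gripper": 0.62, "twist": [0, 0, 0]},
    {"dp": [0, 0, 3], "gripper": 0.62, "twist": [0, 0, 0]},
    {"dp": [0, 0, 6], "gripper": 0.62, "twist": [0, 0, 0]},
    {"dp": [0, 0, 10], "gripper": 0.62, "twist": [0, 0, 0]},
    {"dp": [0, 0, 14], "gripper": 0.62, "twist": [0, 0, 0]},
    {"dp": [0, 4, 14], "gripper": 0.62, "twist": [0, 0, 0]},
    {"dp": [0.2, 8, 14], "gripper": 0.62, "twist": [0, 0, 0]},
    {"dp": [0.4, 12, 14], "gripper": 0.62, "twist": [0, 0, 0]},
  ],
)

```text
t: 9.45
tool_pos: [0.4849, 0.0926, 0.1642]
ee_rot: [0.511, 3.098, 0.001]
force: [1.4, 0.1, 0.5]
opening: 0.0566
finger_force: 0.0
```

Request:
jog_arm(
  steps=[
    {"dp": [0.2, 4, 0], "gripper": 0.62, "twist": [0, 0, 0]},
    {"dp": [0.4, 8, 0], "gripper": 0.62, "twist": [0, 0, 0]},
    {"dp": [0.6, 12, 0], "gripper": 0.62, "twist": [0, 0, 0]},
    {"dp": [0.8, 16.7, 0], "gripper": 0.62, "twist": [0, 0, 0]},
    {"dp": [0.8, 16.7, 0], "gripper": 0.62, "twist": [0, 0, 0]},
    {"dp": [0.8, 16.7, 0], "gripper": 0.62, "twist": [0, 0, 0]},
    {"dp": [0.8, 16.7, 0], "gripper": 0.62, "twist": [0, 0, 0]},
  ],
)

```text
t: 10.15
tool_pos: [0.4929, 0.2572, 0.1632]
ee_rot: [0.511, 3.1, -0.001]
force: [-0.6, -0.4, 0.3]
opening: 0.0571
finger_force: 0.0
```

```bash
python3 - <<'E'
from h import *
o=telemetry.get_obs(); print(o['t'],o['tool_pos'])
fs=[grab_frame('top'),grab_frame('scene')]
for n,x0 in [('saggar_floor',(.48,-.03)),('lid_knob',(.49,.25))]:
    es=[recognise(f,n)[0] for f in fs];print([(np.round(e['extent']),e['score']) for e in es])
    for f,e in zip(fs,es): print(n,*fit(n,[f],[e['extent']],x0))
f=fs[0];print('knob',proj(f,[.492,.258,.053]),'tcp',proj(f,o['tool_pos']))
a=[cv2.resize(fs[0]['image'][180:290,110:330],None,fx=3.5,fy=3.5,interpolation=cv2.INTER_CUBIC)]
b=cv2.resize(fs[1]['image'][100:220,150:370],None,fx=2.5,fy=2.5,interpolation=cv2.INTER_CUBIC)
b=cv2.resize(b,None,fx=.69,fy=.69); 
a=cv2.resize(a[0],(550,275)); b=cv2.resize(fs[1]['image'][90:220,150:370],(550,325),interpolation=cv2.INTER_CUBIC)
cv2.imwrite('pics/s5.png',np.vstack([a,b]))
E
```

```text
10.15 [0.49286315 0.25716152 0.16315809]
[(array([241., 200., 307., 260.]), 0.92), (array([176., 150., 242., 214.]), 0.75)]
saggar_floor [ 0.47990616 -0.02046593] [ 0.8 -2.5 -0.8  2.1]
saggar_floor [ 0.47705821 -0.02964059] [-0.8 -0.2  0.9  0.1]
[(array([142., 196., 195., 258.]), 0.96), (array([276., 134., 334., 168.]), 0.68)]
lid_knob [0.49374769 0.24677753] [-5.2 -1.4  6.   1.1]
lid_knob [0.49176607 0.26467012] [-0.2 -1.3  0.2  0.7]
knob [[161.91763201 226.28347036]] tcp [[152.44444357 222.1974752 ]]
```

View pics/s5.png

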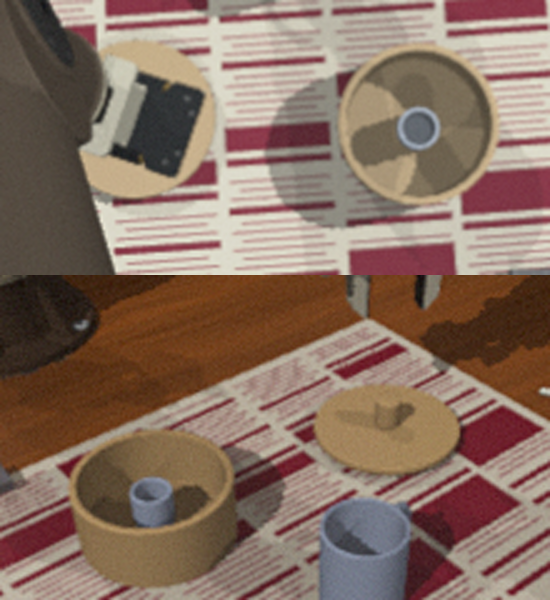

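The cup stands upright and centred in the saggar: top panel, cup (419,128) against rim (419,125). The lid is untouched and its knob projects where expected. Open the fingers, descend to the knob and close.

Request:
jog_arm(
  steps=[
    {"dp": [0, 0.1, -3], "gripper": 0.8, "twist": [0, 0, 0]},
    {"dp": [0, 0.1, -6], "gripper": 0.8, "twist": [0, 0, 0]},
    {"dp": [0, 0.1, -9], "gripper": 0.8, "twist": [0, 0, 0]},
    {"dp": [0, 0.1, -10.5], "gripper": 0.8, "twist": [0, 0, 0]},
    {"dp": [0, 0.1, -12], "gripper": 0.8, "twist": [0, 0, 0]},
    {"dp": [0, 0.1, -13], "gripper": 0.8, "twist": [0, 0, 0]},
    {"dp": [0, 0.1, -13.7], "gripper": 0.8, "twist": [0, 0, 0]},
    {"dp": [0, 0.1, -13.7], "gripper": 0.8, "twist": [0, 0, 0]},
  ],
)

```text
t: 11.25
tool_pos: [0.4925, 0.2591, 0.0253]
ee_rot: [-0.51, -3.099, 0.001]
force: [-0.1, -0.0, 0.7]
opening: 0.0735
finger_force: 0.0
```

```bash
python3 - <<'E'
from h import *
o=telemetry.get_obs(); print(o['t'],o['tool_pos'],o['force'])
f=grab_frame('scene')
print(proj(f,[o['tool_pos'][0],o['tool_pos'][1],.053])-[250,80])
cv2.imwrite('pics/s6.png',cv2.resize(f['image'][80:190,250:370],None,fx=5,fy=5,interpolation=cv2.INTER_CUBIC))
E
```

```text
11.25 [0.49253739 0.2591067  0.02529661] [-0.11370389 -0.04433915  0.70011758]
[[54.34538906 59.02596425]]
```

View pics/s6.png

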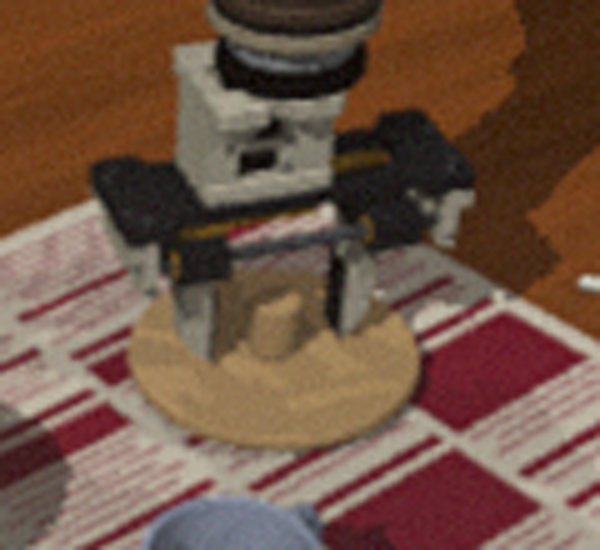

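The knob (275,325) stands between the fingertips, (205,350) and (350,330), within about 2 mm of centre. Close and lift.

Request:
jog_arm(
  steps=[
    {"dp": [0, 0, 0], "gripper": 0.1, "twist": [0, 0, 0]},
    {"dp": [0, 0, 0], "gripper": 0.1, "twist": [0, 0, 0]},
    {"dp": [0, 0, 0], "gripper": 0.1, "twist": [0, 0, 0]},
    {"dp": [0, 0, 0], "gripper": 0.1, "twist": [0, 0, 0]},
    {"dp": [0, 0, 0], "gripper": 0.1, "twist": [0, 0, 0]},
    {"dp": [0, 0, 0], "gripper": 0.1, "twist": [0, 0, 0]},
    {"dp": [0, 0, 0], "gripper": 0.1, "twist": [0, 0, 0]},
    {"dp": [0, 0, 0], "gripper": 0.1, "twist": [0, 0, 0]},
  ],
)

```text
t: 12.1
tool_pos: [0.493, 0.2598, 0.0259]
ee_rot: [0.509, 3.1, 0.001]
force: [-0.5, 1.2, 0.4]
opening: 0.0272
finger_force: 30.0
```

Request:
jog_arm(
  steps=[
    {"dp": [0, 0, 1], "gripper": 0.1, "twist": [0, 0, 0]},
    {"dp": [0, 0, 3], "gripper": 0.1, "twist": [0, 0, 0]},
    {"dp": [0, 0, 5], "gripper": 0.1, "twist": [0, 0, 0]},
    {"dp": [0, 0, 8], "gripper": 0.1, "twist": [0, 0, 0]},
    {"dp": [0, 0, 11], "gripper": 0.1, "twist": [0, 0, 0]},
    {"dp": [0, 0, 13], "gripper": 0.1, "twist": [0, 0, 0]},
    {"dp": [0, 0, 14], "gripper": 0.1, "twist": [0, 0, 0]},
    {"dp": [0, 0, 14], "gripper": 0.1, "twist": [0, 0, 0]},
  ],
)

```text
t: 12.9
tool_pos: [0.4931, 0.2595, 0.167]
ee_rot: [0.51, 3.099, 0.002]
force: [0.9, -0.7, -4.3]
opening: 0.0272
finger_force: 30.0
```

Request:
jog_arm(
  steps=[
    {"dp": [-0.1, -3, 0], "gripper": 0.1, "twist": [0, 0, 0]},
    {"dp": [-0.3, -7, 0], "gripper": 0.1, "twist": [0, 0, 0]},
    {"dp": [-0.5, -11, 0], "gripper": 0.1, "twist": [0, 0, 0]},
    {"dp": [-0.7, -15, 0], "gripper": 0.1, "twist": [0, 0, 0]},
    {"dp": [-0.9, -19, 0], "gripper": 0.1, "twist": [0, 0, 0]},
    {"dp": [-1.1, -23, 0], "gripper": 0.1, "twist": [0, 0, 0]},
    {"dp": [-1.2, -26, 0], "gripper": 0.1, "twist": [0, 0, 0]},
    {"dp": [-1.3, -28.7, 0], "gripper": 0.1, "twist": [0, 0, 0]},
  ],
)

```text
t: 13.7
tool_pos: [0.4784, -0.0296, 0.1645]
ee_rot: [-0.511, -3.097, 0.001]
force: [-0.1, -0.0, -4.4]
opening: 0.0271
finger_force: 30.0
```

Request:
jog_arm(
  steps=[
    {"dp": [0, 0, -1], "gripper": 0.1, "twist": [0, 0, 0]},
    {"dp": [0, 0, -2], "gripper": 0.1, "twist": [0, 0, 0]},
    {"dp": [0, 0, -3], "gripper": 0.1, "twist": [0, 0, 0]},
    {"dp": [0, 0, -3], "gripper": 0.1, "twist": [0, 0, 0]},
    {"dp": [0, 0, -3], "gripper": 0.1, "twist": [0, 0, 0]},
  ],
)

```text
t: 14.2
tool_pos: [0.4795, -0.0268, 0.1353]
ee_rot: [-0.507, -3.099, 0.0]
force: [0.2, 0.0, -3.6]
opening: 0.0276
finger_force: 30.0
```

```bash
python3 - <<'E'
from h import *
o=telemetry.get_obs(); X=o['tool_pos'];print(o['t'],X,o['force'],o['wrist_torque'],o['opening'])
fs=[grab_frame('top'),grab_frame('scene')]
dz=X[2]-.0259
for f in fs:
    for n,d in (('saggar_floor',0),('lid_knob',dz)):
        r=recognise(f,n)
        for e in r[:1]: print(n,np.round(e['extent']),round(e['score'],2),'expected',np.round(bb(f,model(n,.480 if d==0 else X[0],-.0275 if d==0 else X[1],d))),*fit(n,[f],[e['extent']],(.48,-.03),d))
cv2.imwrite('pics/s7.png',cv2.resize(fs[1]['image'][70:230,140:290],None,fx=3.7,fy=3.7,interpolation=cv2.INTER_CUBIC))
E
```

```text
14.2 [ 0.4794904  -0.02676228  0.1352628 ] [ 0.20632904  0.02746431 -3.64930726] [-0.03652637  0.00871292  0.00466653] 0.027603221834306753
lid_knob [243. 203. 261. 254.] 0.9 expected [243. 193. 313. 264.] [ 0.49517092 -0.01209866] [ -6.5 -16.9  45.7   2.6]
saggar_floor [177. 160. 244. 213.] 0.93 expected [176. 150. 244. 214.] [ 0.47900554 -0.02574084] [ -0.4 -10.    0.4   1. ]
lid_knob [172. 133. 242. 178.] 0.88 expected [171. 131. 243. 177.] [ 0.48487381 -0.02930487] [-0.6 -0.7  0.6  0.4]
```

View pics/s7.png

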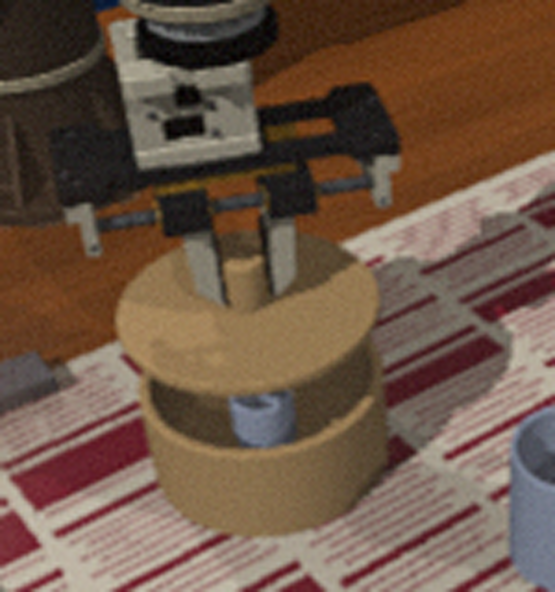

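The lid is held level at (248,310) above the saggar, with the cup visible under it. The boxes match the expected positions, with the lid perhaps 3 mm too far in +x. Lower with a small correction.

Request:
jog_arm(
  steps=[
    {"dp": [-0.2, 0, -1], "gripper": 0.1, "twist": [0, 0, 0]},
    {"dp": [-0.2, 0, -2], "gripper": 0.1, "twist": [0, 0, 0]},
    {"dp": [-0.2, 0, -2.6], "gripper": 0.1, "twist": [0, 0, 0]},
    {"dp": [-0.2, 0, -3.1], "gripper": 0.1, "twist": [0, 0, 0]},
    {"dp": [-0.2, 0, -3.6], "gripper": 0.1, "twist": [0, 0, 0]},
    {"dp": [-0.2, 0, -4], "gripper": 0.1, "twist": [0, 0, 0]},
    {"dp": [-0.2, 0, -4.3], "gripper": 0.1, "twist": [0, 0, 0]},
    {"dp": [-0.2, 0, -4.3], "gripper": 0.1, "twist": [0, 0, 0]},
  ],
)

```text
t: 15.3
tool_pos: [0.4776, -0.0276, 0.0925]
ee_rot: [-0.509, -3.1, 0.0]
force: [-0.3, -1.0, -5.1]
opening: 0.0274
finger_force: 30.0
```

Request:
jog_arm(
  steps=[
    {"dp": [0, 0, -0.1], "gripper": 0.1, "twist": [0, 0, 0]},
    {"dp": [0, 0, -0.2], "gripper": 0.1, "twist": [0, 0, 0]},
    {"dp": [0, 0, -0.3], "gripper": 0.1, "twist": [0, 0, 0]},
    {"dp": [0, 0, -0.3], "gripper": 0.1, "twist": [0, 0, 0]},
  ],
)

```text
t: 15.7
tool_pos: [0.4778, -0.0275, 0.0898]
ee_rot: [0.51, 3.1, 0.0]
force: [0.7, 0.9, -4.2]
opening: 0.0275
finger_force: 30.0
```

Request:
jog_arm(
  steps=[
    {"dp": [0, 0, -0.1], "gripper": 0.1, "twist": [0, 0, 0]},
    {"dp": [0, 0, -0.2], "gripper": 0.1, "twist": [0, 0, 0]},
    {"dp": [0, 0, -0.2], "gripper": 0.1, "twist": [0, 0, 0]},
  ],
)

```text
t: 16.0
tool_pos: [0.4779, -0.0276, 0.0879]
ee_rot: [0.51, 3.1, 0.0]
force: [-1.1, -0.4, -2.9]
opening: 0.0272
finger_force: 30.0
```

It touches at exactly the expected height (0.0879). Press a hair, release, rise.

Request:
jog_arm(
  steps=[
    {"dp": [0, 0, -0.05], "gripper": 0.1, "twist": [0, 0, 0]},
    {"dp": [0, 0, -0.05], "gripper": 0.1, "twist": [0, 0, 0]},
    {"dp": [0, 0, -0.05], "gripper": 0.8, "twist": [0, 0, 0]},
    {"dp": [0, 0, -0.05], "gripper": 0.8, "twist": [0, 0, 0]},
    {"dp": [0, 0, -0.05], "gripper": 0.8, "twist": [0, 0, 0]},
    {"dp": [0, 0, -0.05], "gripper": 0.8, "twist": [0, 0, 0]},
    {"dp": [0, 0, -0.05], "gripper": 0.8, "twist": [0, 0, 0]},
  ],
)

```text
t: 16.7
tool_pos: [0.4779, -0.0276, 0.0873]
ee_rot: [0.51, 3.1, 0.0]
force: [0.2, 0.0, -0.1]
opening: 0.0625
finger_force: 0.0
```

Request:
jog_arm(
  steps=[
    {"dp": [0, 0, 1], "gripper": 0.8, "twist": [0, 0, 0]},
    {"dp": [0, 0, 3], "gripper": 0.8, "twist": [0, 0, 0]},
    {"dp": [0, 0, 6], "gripper": 0.8, "twist": [0, 0, 0]},
    {"dp": [0, 0, 10], "gripper": 0.8, "twist": [0, 0, 0]},
    {"dp": [0, 0, 13], "gripper": 0.8, "twist": [0, 0, 0]},
    {"dp": [0, 4, 13], "gripper": 0.8, "twist": [0, 0, 0]},
    {"dp": [0, 8, 13], "gripper": 0.8, "twist": [0, 0, 0]},
    {"dp": [0, 12, 13], "gripper": 0.8, "twist": [0, 0, 0]},
  ],
)

```text
t: 17.5
tool_pos: [0.4778, 0.0935, 0.2186]
ee_rot: [0.511, 3.098, 0.001]
force: [0.3, 0.3, -0.1]
opening: 0.0731
finger_force: 0.0
```

Request:
jog_arm(
  steps=[
    {"dp": [0, 4, 0], "gripper": 0.8, "twist": [0, 0, 0]},
    {"dp": [0, 8, 0], "gripper": 0.8, "twist": [0, 0, 0]},
    {"dp": [0, 12, 0], "gripper": 0.8, "twist": [0, 0, 0]},
    {"dp": [0, 14, 0], "gripper": 0.8, "twist": [0, 0, 0]},
    {"dp": [0, 14, 0], "gripper": 0.8, "twist": [0, 0, 0]},
    {"dp": [0, 14, 0], "gripper": 0.8, "twist": [0, 0, 0]},
  ],
)

```text
t: 18.1
tool_pos: [0.4778, 0.2321, 0.2177]
ee_rot: [0.509, 3.1, -0.001]
force: [-0.3, -0.3, 1.1]
opening: 0.0735
finger_force: 0.0
```

```bash
python3 - <<'E'
from h import *
o=telemetry.get_obs();print(o['t'],o['tool_pos'],o['force'])
a,b=[grab_frame(n)['image'] for n in('top','scene')]
cv2.imwrite('pics/s8.png',np.hstack([cv2.resize(c,(400,400),interpolation=cv2.INTER_CUBIC) for c in (a[180:280,225:325],b[120:220,160:260])]))
E
```

```text
18.1 [0.47775544 0.2321362  0.21770479] [-0.29196151 -0.31128361  1.06619547]
```

View pics/s8.png

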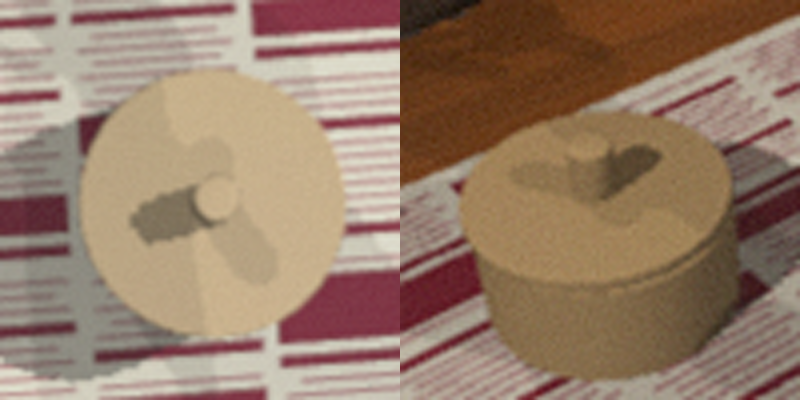

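The lid is level and flush on the rim, knob up at (215,198) in the left panel and (590,160) in the right, with the box closed all round and the arm clear.

```bash
python3 -c "
from bench import workorder
print(workorder.finish_job())"
```

```text
the job is handed in; nothing more can be done
None
```

The cup stands upright on the saggar floor, the larger lid sits level and flush on the rim, knob up, and the job was handed in at about 18 s of the 64 s allowed.

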